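# Close a pressing die with its double lid, then take off the outer lid alone

### The arm

A 7-joint arm with a two-finger parallel gripper is mounted at the origin on a cart in front of the work surface, level with it; the furniture and walls round the work are solid. World frame = base frame: x ahead of the robot, y to its left, z up, the work surface at z = 0. Lengths are in m, angles in rad, forces in N, time in s.
With the tool pointing down it reaches from about 0.4 to 0.9 m from the base axis. Payload 5.5 kg.
Tool frame: the origin (TCP) lies midway between the tips of the shut fingers; the grasp point (between the pads) lies 19 mm behind it (manip.grip_depth is the distance from the TCP to the grasp point, in m); z points along the fingers, y is the line along which they close (so a half turn about z gives the same grasp; the last joint's range is limited). The gripper opens to 92 mm and grips with 3 to 60 N. Pads are 19 mm wide; open, the fingers measure 130 mm over their backs; the gripper's body (75 mm by 190 mm) begins 47 mm behind the grasp point.
Start: joints at [-0.899, 0.501, -0.427, 1.55, 0.221, 1.138, -0.21], TCP at [0.258, 0.596, 0.227] pointing down, gripper open.
Joint ranges: [-2.88, 2.88], [-0.31, 2.03], [-1.54, 1.56], [0.2, 2.42], [-1.41, 4.55], [0.19, 2.02], [-2.57, 2.57]. Speed limits (rad/s): [2.57, 2.57, 3.14, 3.14, 3.14, 3.14, 3.14].

### API

Orientations are given as a unit quaternion [x, y, z, w].
In Python, from bench import manip, effector, viewer gives the robot as it stands. Calls block until the motion is done:
- manip.move_pose(position, orientation): joint-space move of the TCP to a pose.
- manip.servo_line(position, ori=None, vel=0.15): straight line of the TCP; ori=None keeps the orientation; vel is the mean speed in m/s.
- manip.movej(angles): joint-space move.
- effector.open_jaws() and effector.close(f_grip=None): open the fingers fully, or close them until they stop; f_grip is the grip in N (None keeps the last).
- manip.sleep(seconds).
- manip.solve_ik(position, orientation): joint angles nearest the present ones, or None.
- viewer.get_image(name): name is "scene" or "top" or "wrist"; returns the picture (480x640x3 uint8, red, green, blue); there is no depth.
- viewer.get_calibration(name): a dict with "vfov" (degrees; the focal length in pixels is half the picture's height over the tangent of half this angle, whatever the lens; pixels are square), "cx", "cy" (the principal point, pixels), "dist_coeffs" ([k1, k2, p1, p2, k3] as OpenCV has them; the pictures are not rectified), "eye" and "attitude" of the camera in the world. Camera axes: x right, y down, z forward; pixel columns grow to the right and rows downward; lengths in m; the calibration is good to about 2 mm. A picture is of the moment at which its call begins: read the wrist's pose just before it. get_calibration takes no time and is no camera call; for the wrist camera it gives the pose at the moment of the call.
A pose or a line that the arm cannot do raises manip.PlanningError and nothing moves.
- manip.hand_in(): hands the job in; it is judged then, once.
Readings, each from a call of its own:
- manip.current_clock(): time.
- manip.current_q(): joint angles.
- manip.current_joint_velocities(): joint speeds.
- manip.current_tau(): joint torques, N m.
- manip.current_tool_pos(): TCP position.
- manip.current_tcp_rot(): TCP orientation.
- manip.current_force(): force on the tool from outside, world axes, zero at the start.
- manip.current_wrist_torque(): the same for the moment, N m.
- manip.current_finger_gap(): finger opening in m.
- manip.current_gripper_force(): force on a finger pad.
Only numpy, scipy, OpenCV 4.12 (cv2) and the standard library are available. Lean on these libraries where they do the work, as an engineer would, in place of code of your own. Each camera call takes 0.05 s, during which the arm holds its last target. There are 200 camera calls.

### The job

Lay the loose brass disc flat in the round cavity of the die that matches it, then pick up the double lid by its black knob (this carries both lids together), set it down over the die so that the inner lid sits level over the round boss and on the disc, and let go. Then take the red outer lid by its collar and lift it off alone, leaving the inner lid and disc undisturbed; finish still holding the outer lid in the air, its rim at least 3 cm above the top of the knob. Set the disc and lids down rather than dropping them, keep the lids together and upright until they are on the die, and leave the tools round about where they lie.

Things in the scene. Friction and masses are not known exactly. Their poses are not given: they have to be found in the camera images.
- die: Die fixed on the bench: grey square base 130x130x12 mm with four low corner bolts, dark round flange 94 mm across up to 28 mm, bright steel round boss 72 mm across from 28 to 40 mm height, with an open round cavity 53.6 mm wide, 9 mm deep (floor at 31 mm). Origin: centre of the underside; z up.
- die_cavity (a point): Centre of the floor of the die's round cavity, on the die's axis, 31 mm above the bench and 9 mm below the top of the boss.
- blank: Loose brass disc, 50 mm diameter, 14 mm thick, 0.2 kg, edges chamfered 1.5 mm, flat on the bench. Origin: centre of its underside; z up. Seated it stands 5 mm above the boss: fingers holding its upper half stop just over the boss, and the disc slips down the last few mm.
- inner_lid: Loose inner lid, 0.3 kg: aluminium cap 86 mm across, skirt 0-12 mm above its rim (77 mm inside), plate 12-18 mm, black round knob 22 mm thick on its axis, 18-73 mm. Origin: centre of the lower rim plane; z up. Starts standing on the bench inside the outer lid. On the die its plate rests on the disc: rim 33 mm, knob top 106 mm above the bench.
- outer_lid: Loose red outer lid, 0.15 kg, resting on the inner lid's plate: cap 106 mm across, skirt 0-14 mm above its rim, plate 14-19 mm, round collar 44 mm across, 19-39 mm, with a 29 mm hole; the inner lid's knob stands 30 mm above the collar. Origin: centre of the lower rim plane, z up; nested, 4 mm above the inner lid's. Not fastened; up to 3.5 mm off-centre.
- pliers: Red-handled pliers, 59x174x14 mm, lying loose on the bench; a bystander. Origin: centre of the underside.
- tape_measure: Yellow pocket tape measure, 64x95x33 mm, loose on the bench; a bystander. Origin: underside, near the middle of the case.
- black_tape: Roll of black tape, 62 mm diameter, 19 mm high, lying flat, loose; a bystander. Origin: centre of the underside.
Things that resemble listed ones, but are neither listed nor needed, are in the scene too. Of the things that look like the blank, take the one that is nearest to the robot's base at the start.

How it is judged:
By the outcome, as a careful person would: the job done as asked, in the order asked, and still so for the second after the job is handed in, while the arm keeps its last pose, push and grip.
It also fails if it takes over 64 s, if anything falls off the work surface, if the arm or the gripper's body presses on something with over 40 N, if the wrist force passes 120 N, or if a joint passes its speed limit or range.

## Working session

There is one attempt and no reset: what is moved stays moved. The work goes in short steps, each a Python script; the robot and the scene stay as the last script left them, time stands still between calls to the robot, and variables do not carry over. Pictures are saved under pics/ and viewed, at most 12 in all, crops included, and the job is handed in when it is done.

```bash
mkdir -p pics
python3 - <<'E'
from bench import manip, effector, viewer
import cv2
for n in ["scene","top"]:
    im=viewer.get_image(n); cv2.imwrite(f"pics/{n}0.png",im[:,:,::-1]); print(n,viewer.get_calibration(n))
print(viewer.get_calibration("wrist"),manip.current_tcp_rot(),manip.grip_depth,manip.current_clock())
E
```

```text
scene {'vfov': 43.34826240438077, 'cx': 318.1947626744739, 'cy': 240.13342132671548, 'dist_coeffs': array([-0.1418456,  0.       ,  0.       ,  0.       ,  0.       ]), 'eye': array([-0.03819156, -1.16705038,  0.92115416]), 'attitude': array([ 0.85784708, -0.22463937,  0.12862572, -0.44394929])}
top {'vfov': 42.71814805957906, 'cx': 325.995413261311, 'cy': 237.55463911126103, 'dist_coeffs': array([0.00161608, 0.        , 0.        , 0.        , 0.        ]), 'eye': array([ 0.37702035, -0.0883988 ,  1.57860893]), 'attitude': array([ 0.70661159, -0.70380717,  0.04651438, -0.05649722])}
{'vfov': 58.384303523202554, 'cx': 313.55148508214944, 'cy': 242.34533057395606, 'dist_coeffs': array([-0.10465373,  0.        ,  0.        ,  0.        ,  0.        ]), 'eye': array([0.19050959, 0.62610123, 0.38413423]), 'attitude': array([0.82726786, 0.54388153, 0.07636531, 0.11827559])} [ 2.02970572e-01  9.79184458e-01 -8.38460643e-04 -2.02988568e-04] 0.0188 0.1
```

View pics/top0.png

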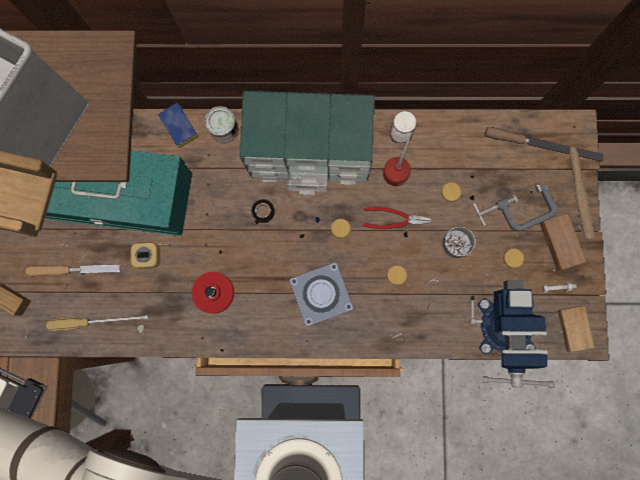

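View pics/scene0.png

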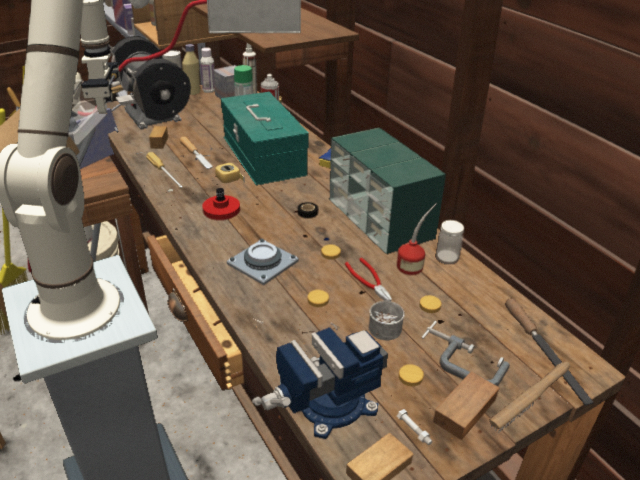

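The top view shows brass disc look-alikes at (341,228), (397,275), (452,191) and (514,257). It also shows the die at (321,293), the red lid at (212,292), black tape at (263,211), the tape measure at (145,255) and pliers at (395,217). The scene view agrees. I'll rank the discs by distance from the base and view an enlarged crop.

```bash
cat > h.py <<'E'
import numpy as np, cv2
from bench import manip, effector, viewer
from scipy.spatial.transform import Rotation as R
def K(c,h=480):
    f=h/2/np.tan(np.radians(c['vfov'])/2); return np.array([[f,0,c['cx']],[0,f,c['cy']],[0,0,1]])
def p2w(c,uv,z):
    n=cv2.undistortPoints(np.array(uv,float).reshape(-1,1,2),K(c),c['dist_coeffs']).reshape(-1,2)
    d=R.from_quat(c['attitude']).apply(np.c_[n,np.ones(len(n))]); e=c['eye']
    return (e+d*((z-e[2])/d[:,2])[:,None])[:,:2]
def w2p(c,P):
    Ri=R.from_quat(c['attitude']).inv(); return cv2.projectPoints(np.array(P,float).reshape(-1,1,3),Ri.as_rotvec(),-Ri.apply(c['eye']),K(c),c['dist_coeffs'])[0].reshape(-1,2)
def down(yaw):  # tool z down, tool y axis at angle yaw in world xy
    y=np.array([np.cos(yaw),np.sin(yaw),0]); z=np.array([0,0,-1.]); return R.from_matrix(np.c_[np.cross(y,z),y,z]).as_quat()
E
python3 - <<'E'
from h import *
c=viewer.get_calibration("top")
P=p2w(c,[(341,228),(397,275),(452,191),(514,257)],0.014); print(P,np.hypot(*P.T))
print("die",p2w(c,[(321,293)],0.04),"knob",p2w(c,[(212,292)],0.073),p2w(c,[(263,211),(145,255),(395,217)],0.01))
im=cv2.imread("pics/top0.png"); cv2.imwrite("pics/top0c.png",cv2.resize(im[190:330,180:420],None,fx=3.3,fy=3.3,interpolation=cv2.INTER_CUBIC))
E
```

```text
[[ 0.63180862 -0.10429641]
 [ 0.51078351 -0.24723626]
 [ 0.72999121 -0.39250459]
 [ 0.55798541 -0.54611267]] [0.64035918 0.56747296 0.82882267 0.78076038]
die [[ 0.46273123 -0.05425378]] knob [[0.46222067 0.21257914]] [[ 0.67674708  0.09878128]
 [ 0.56041574  0.40173672]
 [ 0.66173005 -0.24424453]]
```

View pics/top0c.png

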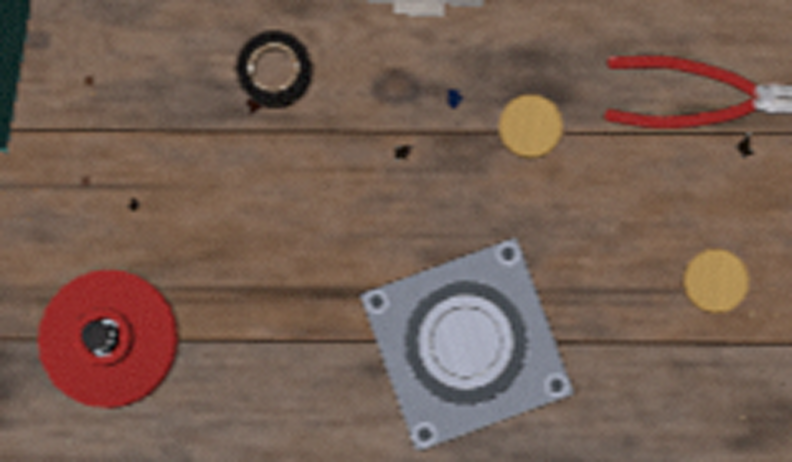

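The nearest disc is (397,275), at x,y ≈ (0.511,−0.247), 0.567 m from the base. The others are at 0.64 m or more. The crop shows it as a plain brass disc, clear of other things. On the way I'll pass over the lid and die and take a wrist picture of each, at the same height above the feature.

Run:
```python
from h import *
import pickle
S={}
ps=dict(lid=(.462,.2126,.213),die=(.4627,-.0543,.18),disc=(.511,-.247,.154))
for n,p in ps.items():
    manip.servo_line(p,vel=.25); manip.sleep(.15)
    c=viewer.get_calibration("wrist"); im=viewer.get_image("wrist"); S[n]=(c,im)
    print(n,manip.current_tool_pos(),manip.current_clock(),manip.current_q().round(2) if hasattr(manip.current_q(),'round') else manip.current_q())
pickle.dump(S,open("s1.pkl","wb"))
m=np.hstack([cv2.resize(S[n][1],(400,300),interpolation=cv2.INTER_AREA) for n in ps][:2]); m2=np.hstack([cv2.resize(S['disc'][1],(400,300),interpolation=cv2.INTER_AREA)]*2)
cv2.imwrite("pics/w1.png",np.vstack([m,m2])[:,:,::-1])
```

```text
lid [0.46162446 0.21336127 0.21297431] 2.1917 [-0.24  0.25 -0.28  1.92  0.08  0.99  0.6 ]
die [ 0.46287733 -0.05309906  0.18011347] 3.6167 [ 0.15  0.2  -0.1   2.05  0.03  0.89  1.2 ]
disc [ 0.51125227 -0.24527036  0.15433829] 4.7667 [ 0.4   0.4  -0.    1.84  0.    0.9   1.56]
```

View pics/w1.png

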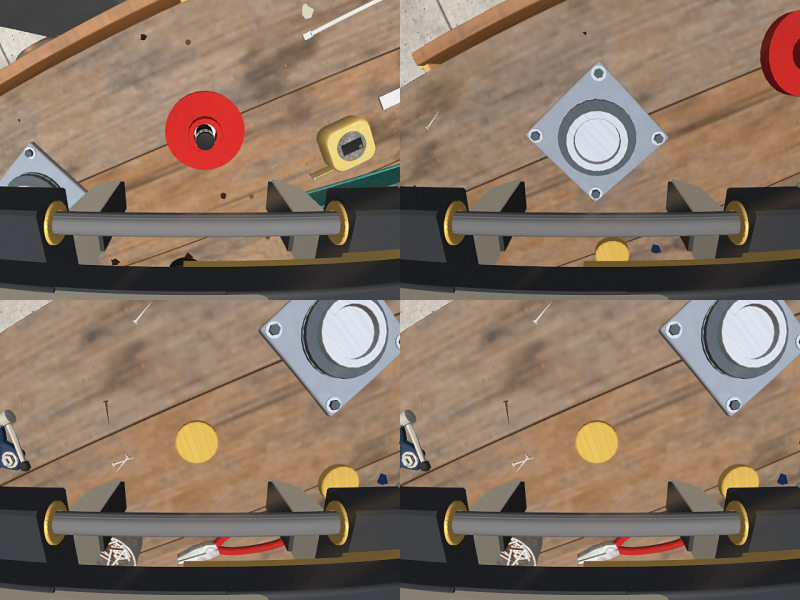

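The wrist view is clear: disc at about full-res (315,227), die at about (315,219), lid knob at about (328,216). I'll fit modelled silhouettes to the masks.

```bash
cat >> h.py <<'E'
def circ(r,z,n=120):
    a=np.linspace(0,2*np.pi,n,endpoint=False); return np.c_[r*np.cos(a),r*np.sin(a),np.full(n,z)]
def comp(mask,uv):
    mask=mask.astype(np.uint8); n,l,s,ce=cv2.connectedComponentsWithStats(mask)
    k=l[int(uv[1]),int(uv[0])]
    if k==0: k=1+np.argmin(np.hypot(*(ce[1:]-uv).T)+1e3*(s[1:,4]<200))
    cs=max(cv2.findContours((l==k).astype(np.uint8),cv2.RETR_EXTERNAL,cv2.CHAIN_APPROX_NONE)[0],key=len); return cv2.convexHull(cs).astype(np.float32)
def cen(h): 
    m=cv2.moments(h); return np.array([m['m10'],m['m01']])/m['m00'],m['m00']
def fit(c,hull,model,x0):
    """xy so that the model's projected silhouette has the mask hull's centroid; also area ratio"""
    t,A=cen(hull)
    from scipy.optimize import fsolve
    f=lambda x:cen(cv2.convexHull(w2p(c,model+np.r_[x,0]).astype(np.float32)))
    x=fsolve(lambda x:f(x)[0]-t,x0,epsfcn=1e-6); return x,A/f(x)[1]
DISC=np.r_[circ(.0235,.014),circ(.025,.0125),circ(.025,.0015)]
BOSS=circ(.036,.040)
LID=np.r_[circ(.053,.023),circ(.053,.004)]   # nested on the bench
def hsv(im): return cv2.cvtColor(im,cv2.COLOR_RGB2HSV).astype(int)
def find_disc(c,im,x0,z=0):
    h=hsv(im); uv=w2p(c,[[*x0,.007+z]])[0]
    return fit(c,comp((h[...,1]>115)&(h[...,2]>160)&(h[...,0]>15)&(h[...,0]<32),uv),DISC+[0,0,z],x0)
def find_boss(c,im,x0,t=165):
    g=cv2.cvtColor(im,cv2.COLOR_RGB2GRAY).astype(int); uv=w2p(c,[[*x0,.04]])[0]; h=hsv(im)
    return fit(c,comp((g>t)&(h[...,1]<40),uv),BOSS,x0)
def find_base(c,im,x0):
    h=hsv(im); uv=w2p(c,[[*x0,.04]])[0]; hull=comp(h[...,1]<75,uv)
    q=np.array([[1,1],[1,-1],[-1,-1],[-1,1]])*.065
    B=np.vstack([np.c_[q@np.array([[np.cos(a),np.sin(a)],[-np.sin(a),np.cos(a)]]),np.full(4,z)] for z in (0,.012) for a in [DIEYAW]])
    return fit(c,hull,np.r_[B,circ(.036,.04)],x0)
DIEYAW=0.35
def find_lid(c,im,x0):
    h=hsv(im); uv=w2p(c,[[*x0,.03]])[0]+[0,25]
    return fit(c,comp((h[...,1]>150)&((h[...,0]<6)|(h[...,0]>174)),uv),LID,x0)
E
python3 - <<'E'
from h import *
import pickle
S=pickle.load(open("s1.pkl","rb")); np.set_printoptions(precision=4,suppress=True)
print(manip.current_tool_pos())
print("disc",find_disc(*S['disc'],[.511,-.247]))
for t in (150,165,180,195): print("boss",t,find_boss(*S['die'],[.4627,-.0543],t))
print("base",find_base(*S['die'],[.4627,-.0543]),"lid",find_lid(*S['lid'],[.462,.2126]))
im=S['die'][1][120:320,210:420]; a=cv2.resize(im,(600,571),interpolation=cv2.INTER_CUBIC); cv2.imwrite("pics/die1.png",a[:,:,::-1])
E
```

```text
[ 0.5113 -0.2453  0.1543]
disc (array([ 0.5151, -0.2453]), 0.9514677522050052)
boss 150 (array([ 0.4644, -0.0518]), 0.9615524419422724)
boss 165 (array([ 0.4643, -0.0518]), 0.9557949455536157)
boss 180 (array([ 0.4643, -0.0518]), 0.9545815274719429)
boss 195 (array([ 0.4643, -0.0518]), 0.9485307961750298)
base (array([ 0.502 , -0.0487]), 11.423962467988643) lid (array([0.4666, 0.2244]), 0.9880857218971492)
```

View pics/die1.png

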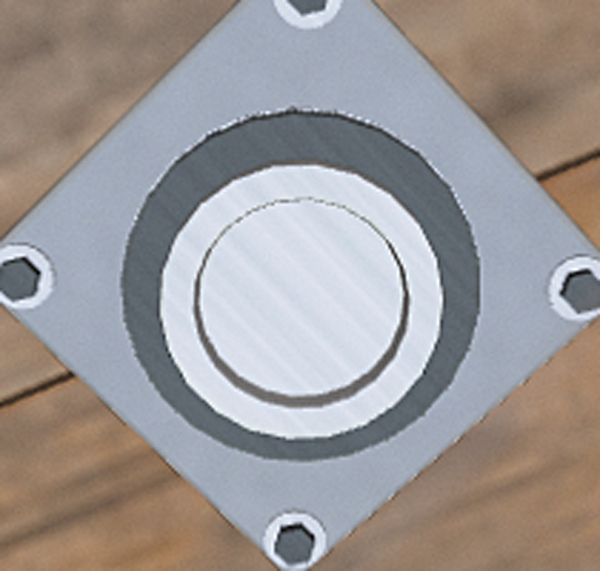

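The die crop shows the boss ring centred near (302,300) in the crop, and the bright-boss fit is stable across thresholds. The arm settles about 1.7 mm off its target, so I'll correct moves with readback. Viewing the disc at two further yaws will separate out the camera bias.

```bash
cat >> h.py <<'E'
def goto(p,yaw=None,vel=.2,n=2,joint=False,tol=.0004):
    """line to p, then trim the steady offset by readback"""
    p=np.array(p,float); o=None if yaw is None else down(yaw); cmd=p.copy()
    if joint: manip.move_pose(cmd,o)
    else: manip.servo_line(cmd,o,vel)
    for _ in range(n):
        manip.sleep(.15); e=p-manip.current_tool_pos()
        if np.linalg.norm(e)<tol: break
        cmd+=e; manip.servo_line(cmd,o,.05)
    manip.sleep(.1); return manip.current_tool_pos()-p
def look(fn,x0,**k):
    c=viewer.get_calibration("wrist"); return fn(c,viewer.get_image("wrist"),x0,**k)
def yawnow():
    y=R.from_quat(manip.current_tcp_rot()).as_matrix()[:,1]; return np.arctan2(y[1],y[0])
E
python3 - <<'E'
from h import *
np.set_printoptions(precision=4,suppress=True)
y0=yawnow(); A=[];b=[]
for dy in (0,-np.pi/2,-np.pi):
    try: e=goto([.513,-.246,.154],y0+dy,joint=True)
    except manip.PlanningError as ex: print(dy,ex); continue
    m,a=look(find_disc,[.513,-.246]); y=yawnow(); print(round(np.degrees(y),1),m,a,e,manip.current_q()[6],manip.current_clock(),manip.current_tcp_rot())
    A.append(np.c_[np.eye(2),[[np.cos(y),-np.sin(y)],[np.sin(y),np.cos(y)]]]); b.append(m)
s=np.linalg.lstsq(np.vstack(A),np.hstack(b),rcond=None); print(s[0],s[1])
E
```

```text
66.7 [ 0.515  -0.2453] 0.95133974450323 [-0.0001 -0.0001 -0.    ] 1.5630792440401058 5.3167 [ 0.2019  0.9794 -0.     -0.    ]
-23.3 [ 0.5136 -0.2459] 0.9502838199742671 [-0.0001 -0.0001 -0.    ] 0.13862826665785366 6.9 [ 0.8352  0.55    0.     -0.    ]
-113.3 [ 0.5131 -0.2445] 0.946489748867199 [-0.0001 -0.0001  0.    ] -1.257749665844167 8.4583 [ 0.9794 -0.2017  0.     -0.0001]
[ 0.514  -0.2449 -0.     -0.0011] [0.]
```

Camera bias comes out at (0, −1.1 mm) in the tool frame, with the disc at (0.5140,−0.2449). Next I'll grasp the upper half and lift.

Run:
```python
from h import *
np.set_printoptions(precision=4,suppress=True)
d=np.array([.5140,-.2449]); y=np.radians(-23.3)
goto([*d,.08],y,joint=True,n=1); print(goto([*d,.0088],y,vel=.12), manip.current_force())
effector.close(15); print("gap",manip.current_finger_gap(),manip.current_gripper_force(),manip.current_tool_pos())
goto([*d,.10],y,vel=.12,n=1); print(manip.current_force(),manip.current_finger_gap())
x=np.array([.4633,-.0514]); print(goto([*x,.18],y,vel=.25))
B=np.array([np.sin(y)*.0011,-np.cos(y)*.0011])
for t in(165,190):
    m,a=look(find_boss,x,t=t); print("boss",m,m-B,a)
cv2.imwrite("pics/hold.png",viewer.get_image("wrist")[:,:,::-1]); print(manip.current_clock(),manip.current_finger_gap())
```

```text
[-0.0001 -0.     -0.0001] [ 0.295   0.7018 -0.0789]
gap 0.048785164436438266 15.000101951882243 [ 0.5138 -0.2448  0.0087]
[-0.6483  1.3185 -2.0112] 0.0489530523877878
[0.     0.0001 0.0001]
boss [ 0.4655 -0.0491] [ 0.4659 -0.048 ] 0.8587764599818041
boss [ 0.4656 -0.0489] [ 0.4661 -0.0479] 0.8510279575293572
15.8417 0.04872258867125949
```

View pics/hold.png

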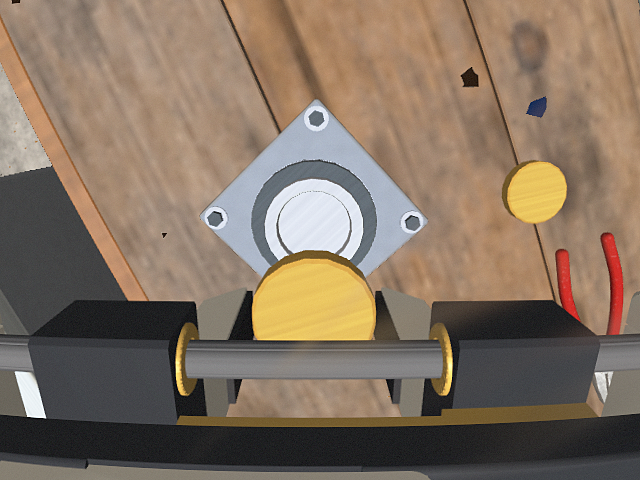

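The disc is held level and centred between the fingers: its column is 314 and its top edge is at row 251. It hides part of the boss at (314,225), so I'll back off 5 cm to see the whole boss and check the disc's position in the hand.

Run:
```python
from h import *
np.set_printoptions(precision=4,suppress=True)
y=np.radians(-23.3); x=np.array([.4633,-.0514]); b=np.array([0,-.0011])
c=viewer.get_calibration("wrist"); u=R.from_quat(c['attitude']).apply([0,1,0])[:2]; u/=np.linalg.norm(u); print("img down",u)
# held disc: predicted outline vs seen (top edge row 251, columns 253..376)
bias=np.array([np.cos(y)*b[0]-np.sin(y)*b[1],np.sin(y)*b[0]+np.cos(y)*b[1]])
P=w2p(c,DISC+np.r_[x+bias,.18-.0088]); print("pred rows/cols",P[:,1].min(),P[:,0].min(),P[:,0].max(), "px/mm",np.ptp(P[:,0])/50)
print(goto([*(x+.05*u),.18],y,vel=.15))
for t in (165,190):
    m,a=look(find_boss,x,t=t); print("boss",m,m-bias,a)
im=viewer.get_image("wrist"); c=viewer.get_calibration("wrist")
h=hsv(im); print("disc row/cols", cv2.boundingRect(comp((h[...,1]>115)&(h[...,2]>140)&(h[...,0]>15)&(h[...,0]<32),(314,290))))
```

```text
img down [-0.3949 -0.9187]
pred rows/cols 251.48525965468102 248.02547979971598 373.7034927090459 px/mm 2.513560258186599
[-0.     -0.0001  0.    ]
boss [ 0.4643 -0.0519] [ 0.4647 -0.0509] 0.9613900811407258
boss [ 0.4645 -0.0518] [ 0.4649 -0.0508] 0.49459162982356886
disc row/cols (252, 258, 124, 83)
```

The bias I took for camera error is really a mask effect (the disc's shaded side left out). The raw boss fits at both yaws agree at (0.4643,−0.0518). I'll lower the disc there in steps, guarded by force readings.

Run:
```python
from h import *
np.set_printoptions(precision=4,suppress=True)
y=np.radians(-23.3); x=np.array([.4643,-.0519])
goto([*x,.09],y,vel=.15,n=1); print(goto([*x,.053],y,vel=.1)); f0=np.array(manip.current_force()); off=np.r_[x,.053]-manip.current_tool_pos()
for z in np.r_[np.arange(.051,.0414,-.002),.0411]:
    manip.servo_line(np.r_[x,z]+off,down(y),.03); manip.sleep(.08); f=np.array(manip.current_force())-f0; print(z,manip.current_tool_pos(),f,manip.current_finger_gap())
    if np.linalg.norm(f)>10: break
print(manip.current_clock())
```

```text
[-0.0001 -0.     -0.0002]
0.051 [ 0.4643 -0.0519  0.0511] [ 1.783   0.8056 -1.0664] 0.048673342276351395
0.048999999999999995 [ 0.4643 -0.0519  0.0491] [ 1.3812 -0.164  -0.0201] 0.048677659356021086
0.04699999999999999 [ 0.4644 -0.0519  0.0471] [ 1.9191  0.2567 -0.2601] 0.04886570002911837
0.04499999999999999 [ 0.4644 -0.0519  0.0451] [ 1.0881  1.0207 -0.0049] 0.048937662065118896
0.04299999999999999 [ 0.4644 -0.0519  0.0431] [ 0.711   0.0275 -0.1245] 0.04844002412644601
0.0411 [ 0.4644 -0.0519  0.0412] [2.1443 0.0657 0.4   ] 0.04884390892625269
22.1167
```

No contact force, so the disc is in the cavity. I'll release it, rise and look.

Run:
```python
from h import *
np.set_printoptions(precision=4,suppress=True)
y=np.radians(-23.3); x=np.array([.4643,-.0519])
effector.open_jaws(); manip.sleep(.2); print(manip.current_force(),manip.current_finger_gap())
goto([*x,.10],y,vel=.15,n=0); goto([*x,.19],y,vel=.25,n=1)
m,a=look(find_disc,x,z=.031); print("disc",m,a, manip.current_clock())
im=viewer.get_image("wrist"); cv2.imwrite("pics/seat.png",cv2.resize(im[100:330,180:460],(700,575),interpolation=cv2.INTER_CUBIC)[:,:,::-1])
```

```text
[ 0.8174 -0.1447  0.0987] 0.0922936691243949
disc [ 0.4649 -0.0532] 0.9321472678918297 24.875
```

View pics/seat.png

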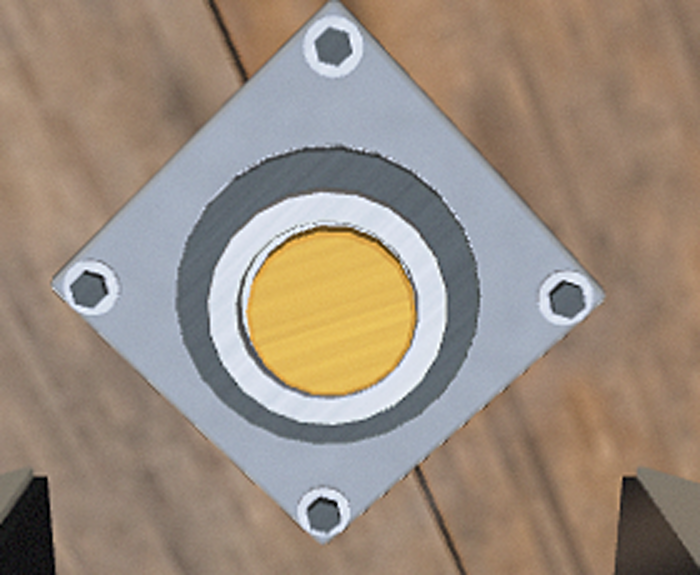

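The disc is flat in the cavity, about 1 mm toward +tool‑y. That matches the in-hand view, so the finger centre sits about 1.1 mm along +tool‑y from the TCP. Now the lid.

```bash
cat >> h.py <<'E'
KNOB=np.r_[circ(.011,.073),circ(.011,.047)]
def find_knob(c,im,x0,z=0,t=75):
    h=hsv(im); uv=w2p(c,[[*x0,.066+z]])[0]; k=np.hypot(*(np.indices(h.shape[:2])[::-1].reshape(2,-1)-uv[:,None])).reshape(h.shape[:2])<45
    return fit(c,comp((h[...,2]<t)&k,uv),KNOB+[0,0,z],x0)
E
python3 - <<'E'
from h import *
import pickle
np.set_printoptions(precision=4,suppress=True)
S=pickle.load(open("s1.pkl","rb")); y=np.radians(-23.3); x=np.array([.4666,.2240])
print(goto([*x,.213],y,vel=.3,n=1),manip.current_clock(),manip.current_q())
c=viewer.get_calibration("wrist"); im=viewer.get_image("wrist"); S['lid2']=(c,im); pickle.dump(S,open("s2.pkl","wb"))
for n in ('lid','lid2'):
    print(n,find_lid(*S[n],x)); [print(t,find_knob(*S[n],x,t=t)) for t in (60,75,90)]
a=[]
for n in('lid','lid2'):
    u,v=w2p(S[n][0],[[*x,.04]])[0].astype(int); a.append(cv2.resize(S[n][1][v-70:v+70,u-70:u+70],(400,400),interpolation=cv2.INTER_CUBIC)); print(u-70,v-70)
cv2.imwrite("pics/lid2.png",np.hstack(a)[:,:,::-1])
E
```

```text
[-0.0002  0.0019  0.0002] 26.5 [-0.5495  0.2489  0.0541  1.9072 -0.0159  0.9858 -0.8951]
lid (array([0.4666, 0.2244]), 0.9880857148921388)
60 (array([0.4679, 0.2232]), 0.7208850351601612)
75 (array([0.4678, 0.2232]), 0.7362336030513802)
90 (array([0.4674, 0.2232]), 0.7693349339234642)
lid2 (array([0.4663, 0.224 ]), 0.9868177521798881)
60 (array([0.4656, 0.2219]), 0.70197963074279)
75 (array([0.4656, 0.222 ]), 0.7260466041022123)
90 (array([0.4657, 0.2221]), 0.7435806131344791)
257 146
243 149
```

View pics/lid2.png

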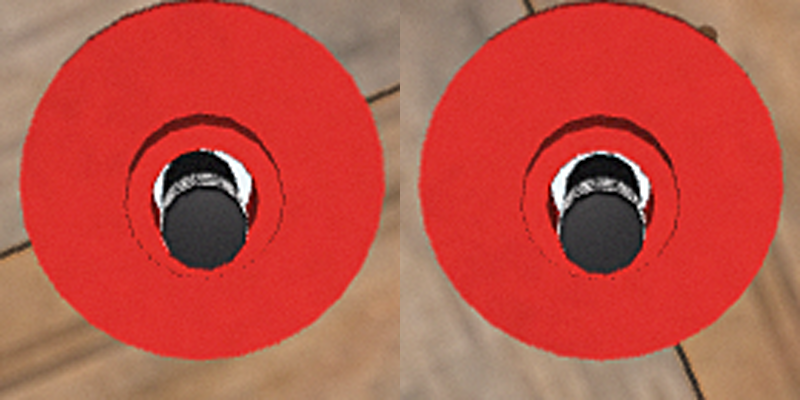

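The knob's top face is at crop (204,227) and (202,230), full-res (328.4,225.5) and (313.7,229.5), with a highlight below it. I'll locate it on its top plane from both views, then grasp.

Run:
```python
from h import *
import pickle
np.set_printoptions(precision=4,suppress=True)
S=pickle.load(open("s2.pkl","rb")); y=np.radians(-23.3)
k=[p2w(S['lid'][0],[(328.4,225.5)],.073)[0],p2w(S['lid2'][0],[(313.7,229.5)],.073)[0]]; print(k)
x=np.mean(k,0); ty=np.array([np.cos(y),np.sin(y)])
if np.hypot(*(k[0]-k[1]))>.004: raise SystemExit
t=x-.0011*ty
print(goto([*t,.11],y,vel=.2), goto([*t,.048],y,vel=.1), manip.current_force())
effector.close(40); print("gap",manip.current_finger_gap(),manip.current_gripper_force(),manip.current_tool_pos()-np.r_[t,.048],manip.current_force())
goto([*t,.06],y,vel=.05,n=0); manip.sleep(.2); print(manip.current_force(),manip.current_wrist_torque(),manip.current_finger_gap(),manip.current_clock())
```

```text
[array([0.4659, 0.2238]), array([0.467 , 0.2241])]
[-0.     -0.     -0.0002] [-0.     -0.0001 -0.0001] [-0.0195 -0.1553  0.6489]
gap 0.02122848785172146 39.99996900558472 [-0.     -0.0001 -0.0001] [ 0.3167 -0.6192 -1.1151]
[-0.2745 -0.7826 -4.9561] [-0.0447  0.1024 -0.0044] 0.021221914882926192 31.575
```

Run:
```python
from h import *
np.set_printoptions(precision=4,suppress=True)
y=np.radians(-23.3); ty=np.array([np.cos(y),np.sin(y)]); x=np.array([.4643,-.0519])-.0011*ty
p=manip.current_tool_pos(); manip.servo_line([p[0],p[1],.16],down(y),.12); goto([*x,.16],y,vel=.15,n=0)
print(goto([*x,.094],y,vel=.08)); f0=np.array(manip.current_force()); off=np.r_[x,.094]-manip.current_tool_pos(); print(f0,manip.current_finger_gap())
for z in np.r_[np.arange(.092,.0825,-.002),np.arange(.083,.0789,-.0007)]:
    manip.servo_line(np.r_[x,z]+off,down(y),.03); manip.sleep(.12); f=np.array(manip.current_force())-f0; print(round(z,4),manip.current_tool_pos(),f,manip.current_wrist_torque())
    if np.linalg.norm(f)>6: break
print(manip.current_clock())
cv2.imwrite("pics/place.png",viewer.get_image("scene")[150:330,170:380][:,:,::-1].repeat(3,0).repeat(3,1))
```

```text
[ 0. -0. -0.]
[ 0.5498 -0.0952 -4.7586] 0.021219699950751878
0.092 [ 0.4632 -0.0515  0.092 ] [-0.4118  0.0802  1.1842] [-0.0863  0.1375  0.0043]
0.09 [ 0.4633 -0.0514  0.09  ] [-1.0045  0.2798  0.9655] [-0.1072  0.0897 -0.0094]
0.088 [ 0.4632 -0.0514  0.088 ] [-1.3024  0.4566  1.0142] [-0.1046  0.0389  0.0838]
0.086 [ 0.4633 -0.0514  0.086 ] [-0.6342 -0.2251  0.1206] [-0.0939  0.1031  0.0035]
0.084 [ 0.4632 -0.0514  0.084 ] [-0.0547  0.3727 -0.1249] [-0.1156  0.0549  0.002 ]
0.083 [ 0.4633 -0.0515  0.083 ] [-0.9036  0.1147  1.577 ] [-0.0793  0.1011  0.0206]
0.0823 [ 0.4633 -0.0514  0.0823] [-0.3607  0.4248  0.5548] [-0.1409  0.0556  0.0214]
0.0816 [ 0.4632 -0.0514  0.0816] [-1.3399 -0.1254  0.0912] [-0.0905  0.064  -0.0039]
0.0809 [ 0.4633 -0.0514  0.0809] [-0.4676  0.247   0.5833] [-0.1643  0.118   0.0103]
0.0802 [ 0.4634 -0.0515  0.0808] [-2.7586  0.5021 10.5926] [-0.0541  0.7506  0.0109]
40.1917
```

View pics/place.png

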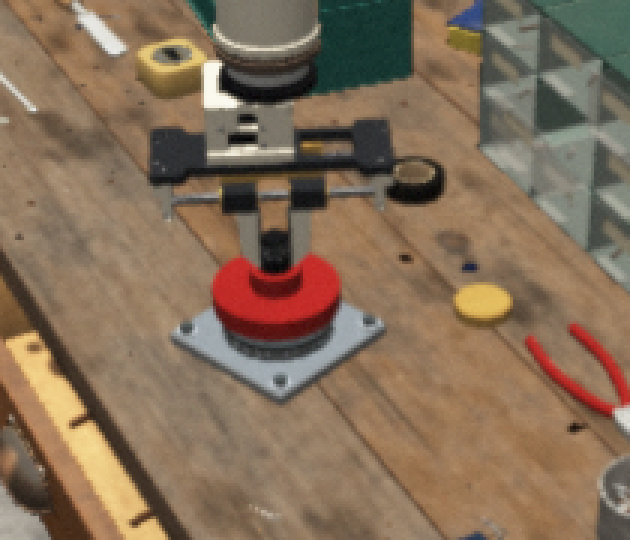

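Contact came at TCP z = 0.0808, against 0.081 expected for a seated lid, and the scene view shows the lids level on the die. I'll release, rise straight up and locate the outer lid.

Run:
```python
from h import *
import pickle
np.set_printoptions(precision=4,suppress=True)
y=np.radians(-23.3); x=np.array([.4643,-.0519])
p=manip.current_tool_pos(); manip.servo_line([p[0],p[1],.0812],down(y),.03)
effector.open_jaws(); manip.sleep(.1); p=manip.current_tool_pos(); manip.servo_line([p[0],p[1],.115],down(y),.12)
goto([*x,.246],y,vel=.25,n=0); manip.sleep(.15)
c=viewer.get_calibration("wrist"); im=viewer.get_image("wrist"); pickle.dump((c,im),open("s3.pkl","wb"))
h=hsv(im); hull=comp((h[...,1]>150)&((h[...,0]<6)|(h[...,0]>174)),w2p(c,[[*x,.063]])[0]+[0,-25])
print("outer",fit(c,hull,LID+[0,0,.033],x),manip.current_clock())
u,v=w2p(c,[[*x,.075]])[0].astype(int); print(u-80,v-80)
cv2.imwrite("pics/lid3.png",cv2.resize(im[v-80:v+80,u-80:u+80],(560,560),interpolation=cv2.INTER_CUBIC)[:,:,::-1])
```

```text
outer (array([ 0.4641, -0.0516]), 0.9805940415554564) 43.2
233 137
```

View pics/lid3.png

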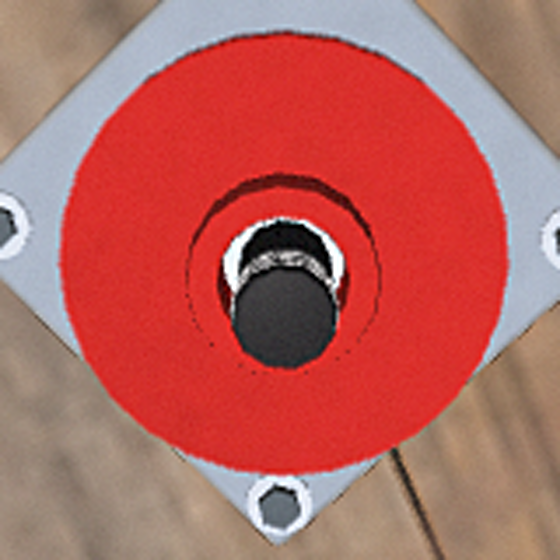

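Knob top is at crop (285,317), well centred in the collar hole, and the outer lid's centre is (0.4641,−0.0516). I'll grasp the collar and lift.

Run:
```python
from h import *
np.set_printoptions(precision=4,suppress=True)
y=np.radians(-23.3); ty=np.array([np.cos(y),np.sin(y)]); x=np.array([.4641,-.0516])-.0011*ty
print(goto([*x,.12],y,vel=.2,n=1),goto([*x,.0595],y,vel=.1,n=1),manip.current_force())
effector.close(20); print("gap",manip.current_finger_gap(),manip.current_gripper_force(),manip.current_tool_pos(),manip.current_force())
p=np.array(manip.current_tool_pos()); manip.servo_line([*x,.08],down(y),.06); print(manip.current_force())
manip.servo_line([*x,.185],down(y),.08); manip.sleep(.2); print(manip.current_force(),manip.current_finger_gap(),manip.current_tool_pos(),manip.current_clock())
cv2.imwrite("pics/end.png",viewer.get_image("scene")[130:310,170:380][:,:,::-1].repeat(3,0).repeat(3,1))
```

```text
[-0.0011  0.0001 -0.0011] [-0.0006  0.0001 -0.0005] [ 1.0341 -0.3895 -0.9911]
gap 0.04357935101261154 19.999875174835324 [ 0.4625 -0.0511  0.0588] [-0.2342 -0.2118  0.7695]
[ 0.5929 -0.0011 -2.3794]
[ 0.1766  0.1843 -2.0195] 0.043286834578332246 [ 0.4628 -0.0512  0.1846] 48.7083
```

View pics/end.png

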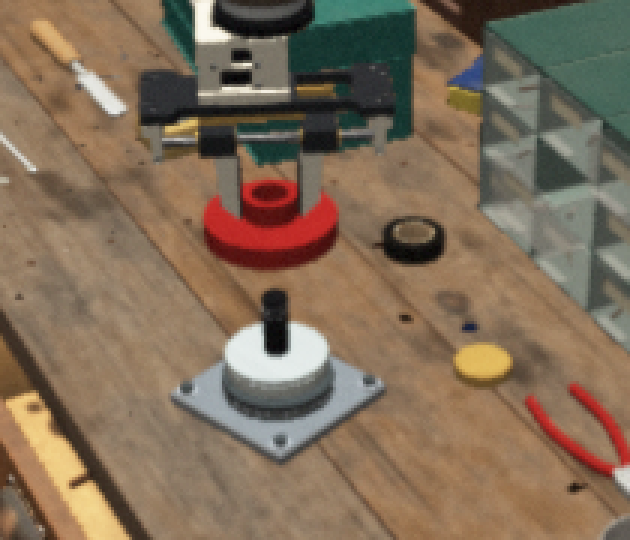

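The inner lid sits level on the die, and the outer lid is held with its rim about 0.163 m up, 5.7 cm above the knob top. Handing in.

```bash
python3 -c "
from bench import manip
print(manip.hand_in())"
```

```text
the job is handed in; nothing more can be done
None
```

The job is done and handed in: the disc lies flat in the die, the inner lid sits level over the boss and on the disc, and the arm holds the red outer lid with its rim about 5.7 cm above the knob top, at about 49 s of the 64 s allowed.

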